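# Load the bench caddy and wheel it into its bay

## Task

Stand the white glue bottle with the red label and the light blue paint bottle upright in the white tray of the little blue caddy, one in each compartment. Then roll the loaded caddy forward on its wheels, never lifting it, until both of its swivel castors trail straight back, and steer it nose first into the bay marked with red tape. Leave it parked at rest between the lines with its castors still trailing straight, and do not disturb the other things on the bench.

Things in the scene. Friction and masses are not known exactly. Their poses are not given: they have to be found in the camera images.
- caddy: blue wheeled caddy, about 0.65 kg. Origin on the table under the deck's middle; x to the nose, y left, z up. Deck 170 (x) by 90 (y), top 38 up. White tray: x -30 to +82, y -45 to +45, rims 56 up, divider at x 26. Fixed rear wheels (24 dia) at x -55, y -34 and 34; front castor pivots at x 55, y -30 and 30, wheels 12 off the pivots. Rolls easily (about 0.5 N), not by itself
- caddy_handle (a point): middle of the handle bar, at x -77 of the caddy, 100 above the table; axes as the caddy's. Steel hoop: level bar along y, 10 thick, 60 straight, on uprights at y -36 and 36. Can be gripped from above, fingers closing along the caddy's x
- tray_front (a point): middle of the floor of the front tray compartment (inside 50 along x by 82 along y, walls 18 high); axes as the caddy's
- tray_rear (a point): middle of the floor of the rear tray compartment (same size), 54 mm behind the front one
- castor_left (a joint): swivel angle (rad) of the left front castor: 0 when its wheel trails straight behind its pivot (toward the handle), positive anticlockwise from above; swivels freely all round. Rolling forward turns it toward 0; about 60 mm of straight travel suffices, a bend turns it away again
- castor_right (a joint): the same of the right front castor
- glue_bottle: white glue bottle with a red label and a long pointed nozzle: body 36 in diameter and 63 high, nozzle to 102, 60 g; origin at the centre of its underside, z up
- paint_sky: light blue dropper bottle, body 25 in diameter and 53 high, a light blue nozzle (18 wide) to 70 high, 26 g; origin at the centre of its underside, z up
- bay: parking bay: three flat 12 wide strips of red tape on the table forming a U. Origin at the bay's middle on the table; x from the open side to the closed end, the way the parked caddy's nose points. 130 clear between the side lines (y); end line's inner edge at x 105, side lines begin at x -111
- paint_black: black dropper bottle 25 in diameter, 87 high, to be left standing; origin at its underside
- paint_tan: tan dropper bottle with a white cap, 25 in diameter, 87 high, to be left standing; origin at its underside
- putty_tin: tin, 54 in diameter, 26 high, to be left; origin at its underside
- masking_tape: roll of tape, 58 in diameter, 19 high, lying flat, to be left; origin at its underside

How it is judged:
On the way, in this order (a step that is already met when the one before it is completed fails the run):
1. both bottles stand released in the tray, one on either side of the divider, the caddy still outside the bay (x of glue_bottle in the frame of caddy between -0.03 and 0.082 m and y of glue_bottle in the frame of caddy between -0.045 and 0.045 m and z of glue_bottle in the frame of caddy between 0.03 and 0.046 m and angle between each of glue_bottle, paint_sky's own z axis and vertical below 0.2 rad and contact force between the fingers and glue_bottle below 0.05 N and x of paint_sky in the frame of caddy between -0.03 and 0.082 m and y of paint_sky in the frame of caddy between -0.045 and 0.045 m and z of paint_sky in the frame of caddy between 0.03 and 0.046 m and contact force between the fingers and paint_sky below 0.05 N and ((x of glue_bottle in the frame of caddy above 0.026 m and x of paint_sky in the frame of caddy below 0.026 m) or (x of paint_sky in the frame of caddy above 0.026 m and x of glue_bottle in the frame of caddy below 0.026 m)) and x of caddy in the frame of bay below -0.1 m), for 0.2 s.
2. the caddy has rolled forward at least 40 mm and both castors trail straight (within 0.25 rad) before it is in the bay (value of joint castor_left between -0.25 and 0.25 rad and value of joint castor_right between -0.25 and 0.25 rad and distance of caddy from where it was at the start of the episode above 0.04 m and x of caddy in the frame of bay below -0.05 m), for 0.1 s.
At the end, for the whole second after the job is handed in: Both bottles upright (0.2 rad) in the tray, one per compartment; caddy at rest on its wheels in the bay, nose to the closed end, middle within 25 mm along and 22 mm across of the bay's, heading within 0.22 rad; castors within 0.35 rad of trailing straight; nothing gripped (x of glue_bottle in the frame of caddy between -0.03 and 0.082 m and y of glue_bottle in the frame of caddy between -0.045 and 0.045 m and z of glue_bottle in the frame of caddy between 0.03 and 0.046 m and angle between each of glue_bottle, paint_sky's own z axis and vertical below 0.2 rad and contact force between the fingers and glue_bottle below 0.05 N and x of paint_sky in the frame of caddy between -0.03 and 0.082 m and y of paint_sky in the frame of caddy between -0.045 and 0.045 m and z of paint_sky in the frame of caddy between 0.03 and 0.046 m and contact force between the fingers and paint_sky below 0.05 N and ((x of glue_bottle in the frame of caddy above 0.026 m and x of paint_sky in the frame of caddy below 0.026 m) or (x of paint_sky in the frame of caddy above 0.026 m and x of glue_bottle in the frame of caddy below 0.026 m)) and value of joint castor_left between -0.35 and 0.35 rad and value of joint castor_right between -0.35 and 0.35 rad and x of caddy in the frame of bay between -0.025 and 0.025 m and y of caddy in the frame of bay between -0.022 and 0.022 m and angle between the x axis of caddy and the x axis of bay, either way round below 0.22 rad and x of caddy_handle in the frame of bay below -0.03 m and angle between caddy's own z axis and vertical below 0.05 rad and linear speed of caddy below 0.01 m/s); the robot touches nothing.
It fails at once if the caddy is lifted (10 mm) or tipped (0.2 rad) (height (world z) of caddy above 0.01 m or angle between caddy's own z axis and vertical above 0.2 rad).
It fails at once if the black dropper paint bottle is moved by 25 mm or tipped over (distance of paint_black from where it was at the start of the episode above 0.025 m or angle between paint_black's own z axis and vertical above 0.5 rad).
It fails at once if the tan dropper paint bottle is moved by 25 mm or tipped over (distance of paint_tan from where it was at the start of the episode above 0.025 m or angle between paint_tan's own z axis and vertical above 0.5 rad).
It fails at once if the putty tin is moved by 25 mm or tipped over (distance of putty_tin from where it was at the start of the episode above 0.025 m or angle between putty_tin's own z axis and vertical above 0.5 rad).
It fails at once if the tape roll is moved by 25 mm or tipped over (distance of masking_tape from where it was at the start of the episode above 0.025 m or angle between masking_tape's own z axis and vertical above 0.5 rad).
It also fails if it takes over 72 s, if anything falls off the work surface, if the arm or the gripper's body presses on something with over 40 N, if the wrist force passes 120 N, or if a joint passes its speed limit or range.

## Robot

A 6-joint arm with a two-finger parallel gripper is mounted at the origin on a cart in front of the work surface, level with it; the furniture and walls round the work are solid. World frame = base frame: x ahead of the robot, y to its left, z up, the work surface at z = 0. Lengths are in m, angles in rad, forces in N, time in s.
With the tool pointing down it reaches from about 0.275 to 0.825 m from the base axis. Payload 5.2 kg.
Tool frame: the origin (TCP) lies midway between the tips of the shut fingers; the grasp point (between the pads) lies 19 mm behind it; z points along the fingers, y is the line along which they close (so a half turn about z gives the same grasp; the last joint's range is limited). The gripper opens to 93 mm and grips with 3 to 60 N. Pads are 15 mm wide; open, the fingers measure 128 mm over their backs; the gripper's body (75 mm by 188 mm) begins 65 mm behind the grasp point.
Start: joints at [-1.464, 0.259, 1.535, -0, 1.348, -0.203], TCP at [0.168, -0.524, 0.219] pointing down, gripper open.
Joint ranges: [-3.14, 3.14], [-0.91, 2.08], [0.19, 2.58], [-1.22, 4.36], [0.22, 2.71], [-3.12, 3.12]. Speed limits (rad/s): [2.57, 2.57, 3.14, 3.14, 3.14, 3.14].

## Interface

Orientations are given as a unit quaternion [w, x, y, z].
In Python, from plant import ctrl gives the robot as it stands. The module is installed in compiled form; this text tells all that it offers.
- The arm moves only by the tool servo_tool, never from a script. Its argument "commands" is text: rows parted by semicolons, each of 6 numbers parted by spaces: the shift along the tool's x, y, z in cm, then the turn, a rotation vector about the tool's x, y, z in rad. A call has 1 to 20 rows; each row shifts and turns the commanded pose from where the row before left it, along the tool's axes as they then stand; what a row does not reach is not made up. A row lasts 1/8 s, in which the tool goes at most 62.5 mm and 10.7 degrees, less where a joint would pass 70% of its speed; a pose out of reach is approached as far as the arm can. A call is refused whole if a number of a shift passes 6.25 or a number of a turn 0.188, either way. A call with a gripper value outside its range is refused whole. "fingers" is the closure, from 0 (fully open) to 1 (shut), set as the call begins (left out, the last holds). The fingers move at their own pace and stop on an object; "grip_force" is the grip in N (left out, the last holds). Time passes only in rows, so rows that do not move let the fingers close. It gives the time, the measured TCP pose, the force, the opening and the grip force at its end, in the units of the state.
- ctrl.get_state(): the state, without advancing time (a new reading comes with each control period).
- ctrl.grab_frame(name): name is "scene" or "top"; returns (picture, depth): 480x640x3 uint8, red, green, blue; 480x640 float32, m along the optical axis (not along the pixel's ray), 0 where there is no reading.
- ctrl.calibration(name): a dict with "fx", "fy", "cx", "cy" (pixels), "D" ([k1, k2, p1, p2, k3] as OpenCV has them; the pictures are not rectified), "R" (3x3) and "t" (3): a world point X has camera coordinates R X + t. Camera axes: x right, y down, z forward; pixel columns grow to the right and rows downward; lengths in m; the calibration is good to about 2 mm. A picture is of the moment at which its call begins. calibration takes no time and is no camera call.
- ctrl.close_job(): hands the job in; it is judged then, once.
The state is a dict: "t": time; "q": joint angles; "joint_velocities": joint speeds; "effort": joint torques, N m; "eef_pos": TCP position; "eef_rot": TCP orientation; "wrist_force": force on the tool from outside, world axes, zero at the start; "moment": the same for the moment, N m; "grip_width": finger opening in m; "grasp_force": force on a finger pad.
Only numpy, scipy, OpenCV 4.12 (cv2) and the standard library are available. Lean on these libraries where they do the work, as an engineer would, in place of code of your own. Each camera call takes 0.05 s, during which the arm holds its last target. There are 200 camera calls.

## Working session

There is one attempt and no reset: what is moved stays moved. The work goes in short steps, Python scripts to look and compute and a tool call to move; the robot and the scene stay as the last step left them, time stands still between calls to the robot, and variables do not carry over. Pictures are saved under pics/ and viewed, at most 10 in all, crops included, and the job is handed in when it is done.

Besides the shell and the picture viewer there is one more tool, called after "Emit:" as a command line: name --argument value ..., lists and objects as JSON in quotes. servo_tool: Moves the arm, as the interface text tells. Its arguments: {"type":"object","properties":{"commands":{"type":"string"},"fingers":{"type":"number"},"grip_force":{"type":"number"}},"required":["commands"]}

```bash
mkdir -p pics; cat > h.py <<'E'
import numpy as np, cv2
from plant import ctrl
def cloud(name):
    im,d=ctrl.grab_frame(name); c=ctrl.calibration(name)
    K=np.array([[c['fx'],0,c['cx']],[0,c['fy'],c['cy']],[0,0,1]]);D=np.array(c['D'])
    v,u=np.mgrid[:480,:640]
    p=cv2.undistortPoints(np.stack([u,v],-1).reshape(-1,1,2).astype(np.float32),K,D).reshape(480,640,2)
    X=np.dstack([p*d[...,None],d])
    W=(X-np.array(c['t']).ravel())@np.array(c['R']); W[d==0]=np.nan
    return im,W
def save(n,im): cv2.imwrite('pics/'+n+'.png',im[...,::-1])
E
python3 - <<'E'
from h import *
for n in('scene','top'):
    im,W=cloud(n);save(n+'0',im);np.savez(n+'0.npz',im=im,W=W)
s=ctrl.get_state();print(s)
E
```

```text
{'t': 0.1, 'q': array([-1.46378228e+00,  2.59263189e-01,  1.53596195e+00, -9.20869802e-06,
        1.34803220e+00, -2.02782376e-01]), 'joint_velocities': array([ 9.84353658e-05, -1.17378563e-03, -1.98196335e-03,  1.98538573e-04,
       -5.84841603e-05,  1.69367601e-03]), 'effort': array([ 6.87598349e-04, -4.38210690e+01, -2.84643728e+01,  7.18947058e-02,
        3.62780364e-02, -6.66749497e-05]), 'eef_pos': array([ 0.16764949, -0.52330106,  0.21790928]), 'eef_rot': array([-8.31604154e-04,  9.88026740e-01,  1.54280485e-01,  3.53562515e-05]), 'wrist_force': array([-1.12849019,  0.2782489 , -0.96075633]), 'moment': array([ 0.00926932, -0.01794354,  0.0494124 ]), 'grasp_force': 0.0, 'grip_width': 0.09323744340089334}
```

View pics/top0.png

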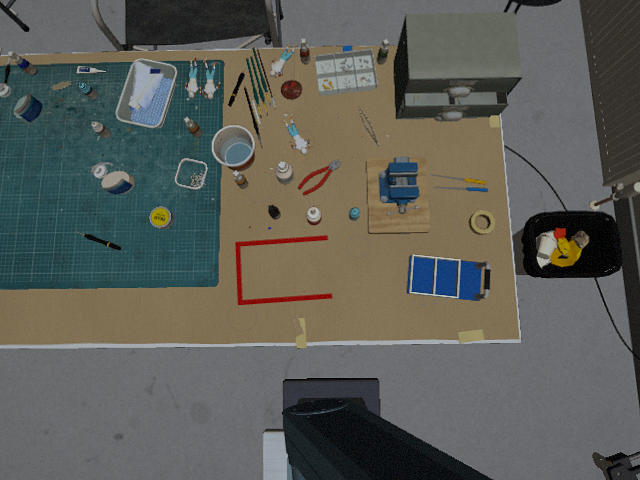

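View pics/scene0.png

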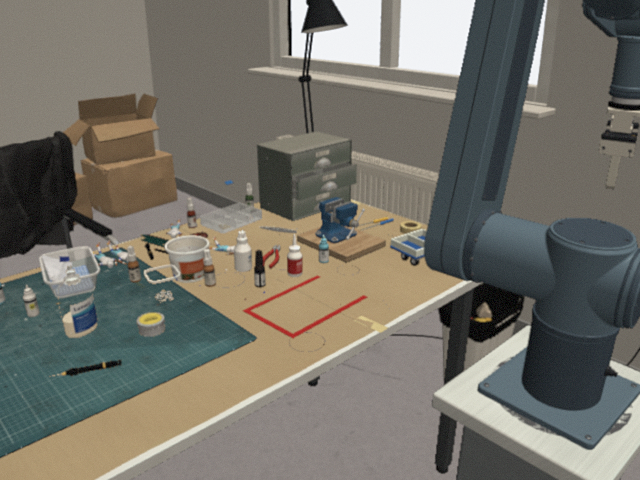

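The top view shows the caddy at (450,278) with its nose to the left and handle at (487,280). The bay's U spans (238–330, 238–302) and opens to the right. Glue is at (314,214), sky paint at (354,213), black at (274,212) and the tape roll at (482,222). The scene view confirms these.

```bash
python3 - <<'E'
from h import *
z=np.load('top0.npz');im,W=z['im'],z['W'];hsv=cv2.cvtColor(im,cv2.COLOR_RGB2HSV)
def box(n,c0,c1,r0,r1,hmin,hmax):
    w=W[r0:r1,c0:c1].reshape(-1,3);m=(w[:,2]>hmin)&(w[:,2]<hmax);q=w[m]
    print(n,len(q),'mean',q.mean(0).round(4),'mid',((q.max(0)+q.min(0))/2).round(4),'ext',np.ptp(q,0).round(3),'zmax',q[:,2].max().round(3))
    return q
box('glue',300,330,198,230,.03,.2); box('glue top',300,330,198,230,.055,.068);box('glue nozzle',300,330,198,230,.072,.2)
box('sky',342,368,200,226,.03,.2);box('sky body',342,368,200,226,.04,.058);box('skytop',342,368,200,226,.06,.2)
box('black',262,286,200,224,.03,.2);box('tape',466,498,206,238,.01,.2)
box('board',362,434,155,236,.01,.25)
box('pliers',295,345,155,198,.005,.1)
box('cup',272,297,155,185,.02,.2)
# caddy
q=box('caddy',400,500,245,310,.03,.045); r=cv2.minAreaRect(q[:,:2].astype(np.float32));print(r)
q=box('rim',400,500,245,310,.05,.064); r=cv2.minAreaRect(q[:,:2].astype(np.float32));print(r)
q=box('bar',400,500,245,310,.085,.12);r=cv2.minAreaRect(q[:,:2].astype(np.float32));print(r)
# bay
red=(hsv[...,1]>170)&((hsv[...,0]<8)|(hsv[...,0]>172))
m=np.zeros_like(red);m[230:310,230:340]=1;m&=red
q=W[m];print('z',q[:,2].mean());r=cv2.minAreaRect(q[:,:2].astype(np.float32));print(r,cv2.boxPoints(r))
E
```

```text
glue 200 mean [0.6421 0.0352 0.0627] mid [0.6449 0.0363 0.0662] ext [0.032 0.036 0.072] zmax 0.102
glue top 30 mean [0.6405 0.0357 0.0584] mid [0.6462 0.036  0.0614] ext [0.026 0.031 0.013] zmax 0.068
glue nozzle 57 mean [0.6449 0.0363 0.0784] mid [0.6464 0.0366 0.0872] ext [0.019 0.023 0.03 ] zmax 0.102
sky 96 mean [ 0.6484 -0.0607  0.0517] mid [ 0.6509 -0.0613  0.051 ] ext [0.024 0.022 0.042] zmax 0.072
sky body 60 mean [ 0.6486 -0.0609  0.0493] mid [ 0.651  -0.0612  0.05  ] ext [0.024 0.022 0.016] zmax 0.058
skytop 21 mean [ 0.6508 -0.0606  0.0634] mid [ 0.651  -0.0603  0.0661] ext [0.012 0.012 0.012] zmax 0.072
black 108 mean [0.6534 0.1292 0.0622] mid [0.6569 0.1312 0.0602] ext [0.023 0.024 0.06 ] zmax 0.09
tape 329 mean [ 0.6282 -0.37    0.0182] mid [ 0.6287 -0.371   0.018 ] ext [0.058 0.058 0.015] zmax 0.025
board 4590 mean [ 0.6918 -0.1659  0.0412] mid [ 0.7005 -0.1705  0.0639] ext [0.19  0.151 0.107] zmax 0.117
pliers 396 mean [0.7518 0.0237 0.0102] mid [0.7497 0.0215 0.0113] ext [0.102 0.123 0.012] zmax 0.017
cup 301 mean [0.748  0.1051 0.0629] mid [0.7543 0.1072 0.0602] ex
[... 188 characters left out ...]
34427618980408, 0.09001211076974869), 83.11795043945312)
rim 433 mean [ 0.4957 -0.245   0.0551] mid [ 0.4957 -0.2629  0.0569] ext [0.103 0.164 0.013] zmax 0.064
((0.4938381612300873, -0.26372474431991577), (0.15817320346832275, 0.09024040400981903), 82.99147033691406)
bar 211 mean [ 0.4837 -0.3406  0.1022] mid [ 0.4847 -0.3408  0.0979] ext [0.079 0.018 0.023] zmax 0.109
((0.4848000705242157, -0.341333270072937), (0.012031392194330692, 0.07951603829860687), 84.10958862304688)
z nan
((0.5209132432937622, 0.1144506186246872), (0.1535739302635193, 0.22765295207500458), 3.3145439624786377) [[ 0.4376736   0.22364706]
 [ 0.45083585 -0.00362508]
 [ 0.6041529   0.00525418]
 [ 0.59099066  0.23252632]]
```

```bash
cat >> h.py <<'E'
from scipy.spatial.transform import Rotation as Rn
def rel(x,y,z,hx):  # tool-frame cm to (x,y,z) [after the turn], and tool z turn to bring tool x to heading hx deg
    s=ctrl.get_state();w=s['eef_rot'];R=Rn.from_quat(np.r_[w[1:],w[0]])
    h=np.radians(hx);T=np.array([[np.cos(h),np.sin(h),0],[np.sin(h),-np.cos(h),0],[0,0,-1]])
    d=np.array([x,y,z])-s['eef_pos']
    print('t',round(s['t'],2),'now-frame cm',(R.inv().apply(d)*100).round(2),'target-frame cm',(T.T@d*100).round(2),'rotvec',(R.inv()*Rn.from_matrix(T)).as_rotvec().round(3),'F',s['wrist_force'].round(2))
E
```

Emit:
servo_tool --commands "0 0 0 0 0 -0.163;0 0 0 0 0 -0.163;0 0 0 0 0 -0.163;0 0 0 0 0 -0.163;0 0 0 0 0 -0.163;0 0 0 0 0 -0.163;0 0 0 0 0 -0.165;4.7 3.14 0 0 0 0;4.7 3.14 0 0 0 0;4.7 3.14 0 0 0 0;4.7 3.14 0 0 0 0;4.7 3.14 0 0 0 0;4.7 3.14 0 0 0 0;4.7 3.14 0 0 0 0;4.7 3.14 0 0 0 0;4.7 3.14 0 0 0 0;4.7 3.14 0 0 0 0;4.7 3.14 0 0 0 0;4.7 3.14 0 0 0 0;4.7 3.14 0 0 0 0" --fingers 0 --grip_force 10

```text
t: 2.6
eef_pos: [0.6458, 0.0365, 0.2181]
eef_rot: [-0.0, 0.748, 0.664, -0.0]
wrist_force: [0.5, -1.3, -0.1]
grip_width: 0.0929
grasp_force: 0.0
```

```bash
python3 -c "
from h import *
rel(.645,.0363,.031,83.2)"
```

```text
t 2.6 now-frame cm [-0.03 -0.06 18.71] target-frame cm [-0.03 -0.08 18.71] rotvec [-0.001  0.     0.001] F [ 0.46 -1.32 -0.05]
```

Emit:
servo_tool --commands "0 -0.07 4 0 0 0;0 0 4 0 0 0;0 0 4 0 0 0;0 0 3 0 0 0;0 0 2 0 0 0;0 0 1.2 0 0 0;0 0 0.5 0 0 0;0 0 0 0 0 0"

```text
t: 3.6
eef_pos: [0.6445, 0.0349, 0.0319]
eef_rot: [0.0, 0.748, 0.664, 0.0]
wrist_force: [0.4, -0.2, 1.1]
grip_width: 0.0932
grasp_force: 0.0
```

Emit:
servo_tool --commands "0 0 0 0 0 0;0 0 0 0 0 0;0 0 0 0 0 0;0 0 0 0 0 0;0 0 0 0 0 0;0 0 0 0 0 0;0 0 0 0 0 0;0 0 0 0 0 0" --fingers 1

```text
t: 4.6
eef_pos: [0.6444, 0.035, 0.0317]
eef_rot: [0.0, 0.748, 0.664, 0.0]
wrist_force: [0.2, -0.2, 0.3]
grip_width: 0.035
grasp_force: 9.9
```

Emit:
servo_tool --commands "0 0 -2 0 0 0;0 0 -4 0 0 0;0 0 -4 0 0 0;0 0 -4 0 0 0;0 0 -2 0 0 0;-2.4 -1.0 0 0 0 0;-4 -1.7 0 0 0 0;-4 -1.7 0 0 0 0;-4 -1.7 0 0 0 0;-4 -1.7 0 0 0 0;-4 -1.7 0 0 0 0;-3 -1.4 0 0 0 0;-1 -0.5 0 0 0 0;0 0 0 0 0 0;0 0 0 0 0 0"

```text
t: 6.48
eef_pos: [0.5005, -0.2128, 0.1916]
eef_rot: [-0.0, 0.747, 0.665, 0.0]
wrist_force: [0.5, -0.2, -0.6]
grip_width: 0.0353
grasp_force: 9.9
```

```bash
python3 -c "
from h import *
rel(.4997,-.2139,.071,83.2)
im,W=cloud('top');save('t1',im[230:320,390:510].repeat(5,0).repeat(5,1))"
```

```text
t 6.47 now-frame cm [-0.12 -0.06 12.06] target-frame cm [-0.12 -0.06 12.06] rotvec [ 0.    -0.001  0.002] F [ 0.52 -0.22 -0.62]
```

View pics/t1.png

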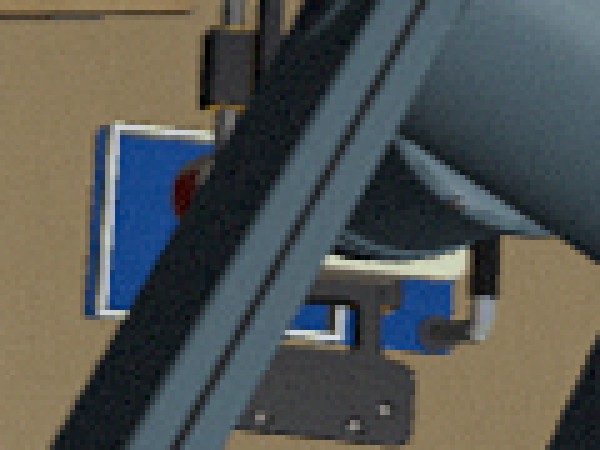

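The crop shows the red label over the front compartment at about crop (190,195), with the arm hiding the rest. Lowering.

Emit:
servo_tool --commands "-0.12 -0.06 3 0 0 0;0 0 3.5 0 0 0;0 0 2.5 0 0 0;0 0 1.5 0 0 0;0 0 0.8 0 0 0;0 0 0.4 0 0 0;0 0 0.2 0 0 0;0 0 0 0 0 0"

```text
t: 7.52
eef_pos: [0.4996, -0.2151, 0.0731]
eef_rot: [0.0, 0.748, 0.664, 0.0]
wrist_force: [-0.6, 0.8, -0.8]
grip_width: 0.0349
grasp_force: 9.9
```

Emit:
servo_tool --commands "0 0 0.1 0 0 0;0 0 0.1 0 0 0;0 0 0.1 0 0 0;0 0 0 0 0 0"

```text
t: 8.02
eef_pos: [0.4992, -0.2149, 0.0696]
eef_rot: [-0.0, 0.748, 0.664, -0.0]
wrist_force: [-0.4, 0.3, -0.7]
grip_width: 0.0352
grasp_force: 9.9
```

Emit:
servo_tool --commands "0 0 0 0 0 0;0 0 0 0 0 0;0 0 0 0 0 0;0 0 0 0 0 0;0 0 -1.5 0 0 0;0 0 -4 0 0 0;0 0 -4 0 0 0;0 0 -4 0 0 0;0 0 -2 0 0 0;3 2 0 0 0 0;3.4 4 0 0 0 0;3.4 4 0 0 0 0;3.4 4 0 0 0 0;2 1.4 0 0 0 0;0 0 0 0 0 0" --fingers 0

```text
t: 9.9
eef_pos: [0.6709, -0.0804, 0.2251]
eef_rot: [0.0, 0.747, 0.665, 0.0]
wrist_force: [-0.2, -0.8, 0.4]
grip_width: 0.0929
grasp_force: 0.0
```

```bash
python3 -c "
from h import *
rel(.651,-.0608,.024,83.2)
im,W=cloud('top');save('t2',im[190:320,330:510].repeat(4,0).repeat(4,1));np.savez('t2.npz',im=im,W=W)"
```

```text
t 9.9 now-frame cm [ 1.72 -2.21 20.11] target-frame cm [ 1.71 -2.21 20.11] rotvec [ 0.    -0.     0.003] F [-0.22 -0.77  0.44]
```

View pics/t2.png

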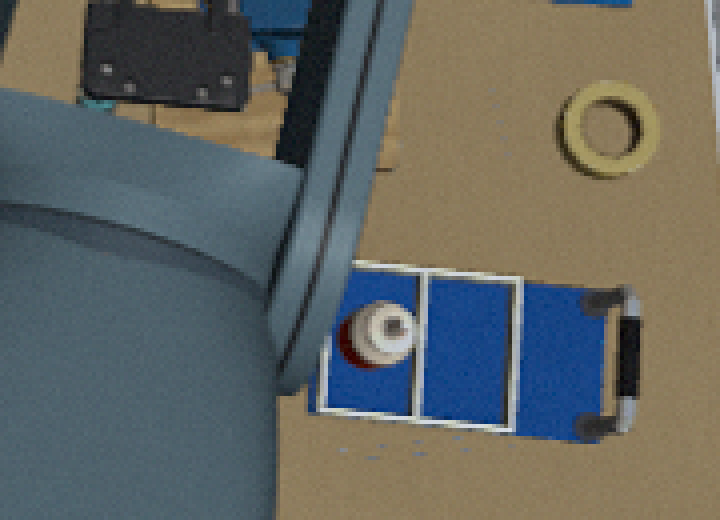

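The crop shows the glue bottle standing upright in the front compartment at about (380,335), with the rear compartment empty. Next is the sky bottle.

Emit:
servo_tool --commands "1.0 -1.2 1 0 0 0;0.72 -1.0 3 0 0 0;0 0 4 0 0 0;0 0 4 0 0 0;0 0 3 0 0 0;0 0 2.4 0 0 0;0 0 1.5 0 0 0;0 0 0.8 0 0 0;0 0 0.4 0 0 0;0 0 0 0 0 0"

```text
t: 11.2
eef_pos: [0.6506, -0.0626, 0.0242]
eef_rot: [0.0, 0.748, 0.664, 0.0]
wrist_force: [0.0, -0.1, 0.6]
grip_width: 0.0929
grasp_force: 0.0
```

Emit:
servo_tool --commands "0 0 0 0 0 0;0 0 0 0 0 0;0 0 0 0 0 0;0 0 0 0 0 0;0 0 0 0 0 0;0 0 0 0 0 0;0 0 0 0 0 0;0 0 0 0 0 0;0 0 0 0 0 0" --fingers 1

```text
t: 12.32
eef_pos: [0.6502, -0.0624, 0.0236]
eef_rot: [-0.0, 0.748, 0.664, -0.0]
wrist_force: [-0.2, 0.3, -1.2]
grip_width: 0.0248
grasp_force: 9.9
```

Emit:
servo_tool --commands "0 0 -2 0 0 0;0 0 -4 0 0 0;0 0 -4 0 0 0;0 0 -4 0 0 0;0 0 -2.5 0 0 0;-2 -1.2 0 0 0 0;-4 -2.4 0 0 0 0;-4 -2.4 0 0 0 0;-4 -2.4 0 0 0 0;-4 -2.4 0 0 0 0;-3 -1.7 0 0 0 0;-1.22 -0.66 0 0 0 0;0 0 0 0 0 0;0 0 0 0 0 0"

```text
t: 14.08
eef_pos: [0.4937, -0.2667, 0.1883]
eef_rot: [-0.0, 0.747, 0.664, 0.0]
wrist_force: [0.2, -0.1, -0.5]
grip_width: 0.0248
grasp_force: 9.9
```

```bash
python3 -c "
from h import *
rel(.4933,-.2675,.062,83.2)"
```

```text
t 14.07 now-frame cm [-0.1  -0.03 12.63] target-frame cm [-0.09 -0.03 12.63] rotvec [-0.    -0.001  0.001] F [ 0.17 -0.13 -0.49]
```

Emit:
servo_tool --commands "-0.1 -0.03 3 0 0 0;0 0 4 0 0 0;0 0 2.5 0 0 0;0 0 1.5 0 0 0;0 0 0.8 0 0 0;0 0 0.4 0 0 0;0 0 0.2 0 0 0;0 0 0.15 0 0 0;0 0 0 0 0 0"

```text
t: 15.2
eef_pos: [0.4931, -0.2687, 0.0635]
eef_rot: [0.0, 0.748, 0.664, 0.0]
wrist_force: [-0.2, -0.1, -0.5]
grip_width: 0.0247
grasp_force: 9.9
```

Emit:
servo_tool --commands "0 0 0.15 0 0 0;0 0 0 0 0 0"

```text
t: 15.45
eef_pos: [0.493, -0.2685, 0.0616]
eef_rot: [-0.0, 0.748, 0.664, -0.0]
wrist_force: [-0.6, -0.3, -0.5]
grip_width: 0.0246
grasp_force: 9.9
```

Emit:
servo_tool --commands "0 0 0 0 0 0;0 0 0 0 0 0;0 0 0 0 0 0;0 0 0 0 0 0;0 0 -1.5 0 0 0;0 0 -4 0 0 0;0 0 -4 0 0 0;0 0 -4 0 0 0;0 0 -2 0 0 0;-2.5 0 0 0 0 0.1745;0 0 0 0 0 0.1745;0 0 0 0 0 0.1745;0 0 0 0 0 0.1745;0 0 0 0 0 0.1745;0 0 0 0 0 0.1745;0 0 0 0 0 0.1745;0 0 0 0 0 0.1745;0 0 0 0 0 0.1745" --fingers 0

```text
t: 17.7
eef_pos: [0.4901, -0.2934, 0.2179]
eef_rot: [0.0, 0.998, -0.062, 0.0]
wrist_force: [0.4, 0.2, 0.4]
grip_width: 0.093
grasp_force: 0.0
```

```bash
python3 -c "
from h import *
rel(.484,-.343,.081,-6.8)
im,W=cloud('top');a=im[230:320,390:510].repeat(5,0).repeat(5,1);save('t3',a)
im,W=cloud('scene');save('t3',np.vstack([a[:,:600],cv2.resize(im[200:290,350:470],(600,150*3))])[:900][::2])
"
```

```text
t 17.7 now-frame cm [-1.000e-02  4.990e+00  1.369e+01] target-frame cm [-0.02  5.   13.69] rotvec [ 0.001 -0.001 -0.005] F [0.37 0.15 0.37]
```

View pics/t3.png

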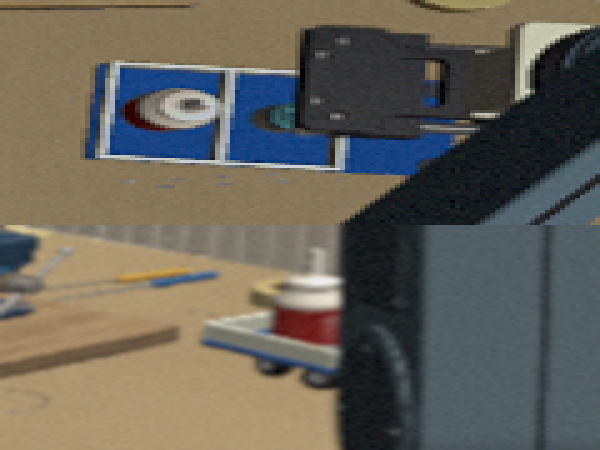

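Both bottles stand in their compartments: glue at about (180,105), sky at (280,118). Now grip the handle.

Emit:
servo_tool --commands "0 2 0 0 0 -0.005;0 2 0 0 0 0;0 0.9 0 0 0 0;0 0 0 0 0 0;0 0 3 0 0 0;0 0 4 0 0 0;0 0 3 0 0 0;0 0 2 0 0 0;0 0 1 0 0 0;0 0 0.5 0 0 0;0 0 0.1 0 0 0;0 0 0 0 0 0" --fingers 0.57

```text
t: 19.3
eef_pos: [0.4848, -0.3424, 0.0814]
eef_rot: [0.0, 0.998, -0.056, 0.001]
wrist_force: [0.8, 0.1, -0.2]
grip_width: 0.0401
grasp_force: 0.0
```

Emit:
servo_tool --commands "0 0 0 0 0 0;0 0 0 0 0 0;0 0 0 0 0 0;0 0 0 0 0 0;0 0 0 0 0 0;0 0 0 0 0 0" --fingers 1 --grip_force 15

```text
t: 20.05
eef_pos: [0.4845, -0.3422, 0.0808]
eef_rot: [0.0, 0.998, -0.056, 0.0]
wrist_force: [0.5, -0.2, 0.0]
grip_width: 0.0096
grasp_force: 15.0
```

```bash
python3 -c "
from h import *
rel(.484,-.343,.081,-6.8)
im,W=cloud('top');np.savez('t4.npz',im=im,W=W);print(np.isfinite(W[230:320,390:510,2]).mean())
"
```

```text
t 20.05 now-frame cm [-0.04  0.09 -0.02] target-frame cm [-0.04  0.09 -0.02] rotvec [ 0.    -0.     0.006] F [ 0.54 -0.24  0.04]
0.9943518518518518
```

Emit:
servo_tool --commands "0 -0.5 0 0 0 0;0 -1 0 0 0 0;0 -1.5 0 0 0 0;0 -1.5 0 0 0 0;0 -1.5 0 0 0 0;0 -1.5 0 0 0 0;0 -1.5 0 0 0 0;0 -0.7 0 0 0 0;0 -0.3 0 0 0 0;0 0 0 0 0 0"

```text
t: 21.35
eef_pos: [0.4958, -0.2424, 0.0807]
eef_rot: [-0.0, 0.998, -0.056, 0.0]
wrist_force: [1.9, -0.9, 2.4]
grip_width: 0.0091
grasp_force: 15.0
```

```bash
cat >> h.py <<'E'
def caddy(pic=None):
    im,W=cloud('top')
    if pic: save(pic,im[200:320,220:420].repeat(4,0).repeat(4,1)[:, :800])
    hsv=cv2.cvtColor(im,cv2.COLOR_RGB2HSV)
    # white rims at z~.056 and blue deck
    m=(hsv[...,0]>100)&(hsv[...,0]<125)&(hsv[...,1]>150)&(hsv[...,2]>60)&(W[...,2]>.03)&(W[...,2]<.046)&(W[...,0]<.6)&(W[...,0]>.38)
    m|=(hsv[...,1]<60)&(hsv[...,2]>170)&(W[...,2]>.045)&(W[...,2]<.062)&(W[...,0]<.6)&(W[...,0]>.38)
    q=W[m][:,:2].astype(np.float32);r=cv2.minAreaRect(q);print(len(q),r)
    s=ctrl.get_state();w=s['eef_rot'];h=2*np.arctan2(w[2],w[1])+np.pi/2;c=s['eef_pos'][:2]+.077*np.array([np.cos(h),np.sin(h)])
    b=np.radians(93.3);d=c-[.5211,.1115];print('tool-based caddy',c.round(4),np.degrees(h).round(2),'in bay',(d@[np.cos(b),np.sin(b)]).round(4),(d@[-np.sin(b),np.cos(b)]).round(4),(h-b).round(4))
E
python3 -c "
from h import *
caddy('t5')"
```

```text
1330 ((0.5056394934654236, -0.15786707401275635), (0.15352778136730194, 0.08886881172657013), 83.0696029663086)
tool-based caddy [ 0.5044 -0.1661] 83.53 in bay -0.2762 0.0326 -0.1706
```

View pics/t5.png

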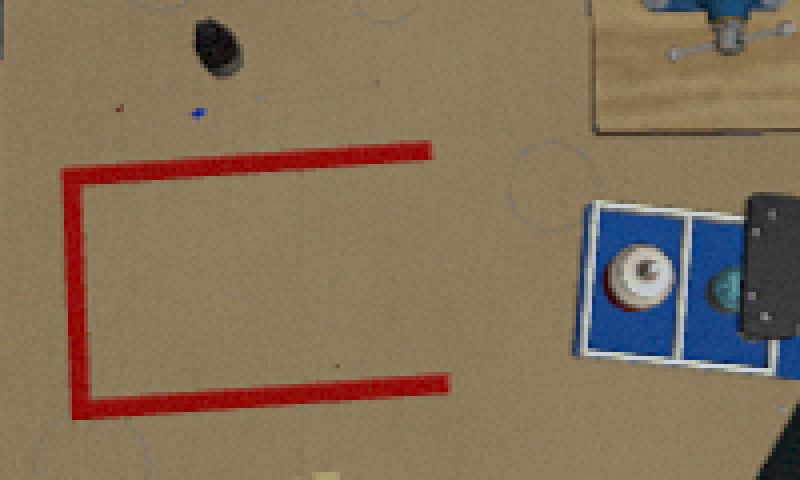

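The bay, the caddy nose at about (585,280) and both upright bottles are clear. Camera and tool estimates of the caddy pose agree, so I continue straight and then take a gentle left arc.

Emit:
servo_tool --commands "0 -0.5 0 0 0 0;0 -1 0 0 0 0;0 -1.5 0 0 0 0;0 -1.5 0 0 0 0;0 -1.5 0 0 0 0;0 -1.5 0 0 0 0;0 -1.5 0 0 0 0;0 -1.5 0 0 0 0;0 -1.5 0 0 0 0;0 -1 0 0 0 0;0 -0.5 0 0 0 0;0 0 0 0 0 0"

```text
t: 22.9
eef_pos: [0.5109, -0.1079, 0.0806]
eef_rot: [-0.0, 0.998, -0.056, -0.0]
wrist_force: [2.4, 0.7, 3.7]
grip_width: 0.0096
grasp_force: 15.0
```

```bash
python3 -c "
from h import *
caddy()"
```

```text
916 ((0.5203644037246704, -0.0281854048371315), (0.156332328915596, 0.088874951004982), 83.15857696533203)
tool-based caddy [ 0.5195 -0.0317] 83.54 in bay -0.1429 0.0098 -0.1703
```

Emit:
servo_tool --commands "0 -0.5 0 0 0 0;0.03 -1 0 0 0 -0.013;0.03 -1.5 0 0 0 -0.019;0.03 -1.5 0 0 0 -0.019;0.03 -1.5 0 0 0 -0.019;0.03 -1.5 0 0 0 -0.019;0.03 -1.5 0 0 0 -0.019;0.03 -1.5 0 0 0 -0.019;0.03 -1.2 0 0 0 -0.015;0 -1.2 0 0 0 0;0 -1 0 0 0 0;0 -0.7 0 0 0 0;0 -0.3 0 0 0 0;0 0 0 0 0 0;0 0 0 0 0 0"

```text
t: 24.82
eef_pos: [0.5189, 0.0407, 0.0809]
eef_rot: [-0.0, 1.0, 0.015, 0.0]
wrist_force: [4.2, 0.4, 5.3]
grip_width: 0.0092
grasp_force: 15.0
```

```bash
python3 -c "
from h import *
caddy('t6')"
```

```text
349 ((0.5022733211517334, 0.12901218235492706), (0.17577208578586578, 0.0588553249835968), 64.876220703125)
tool-based caddy [0.5167 0.1177] 91.67 in bay 0.0064 0.004 -0.0285
```

View pics/t6.png

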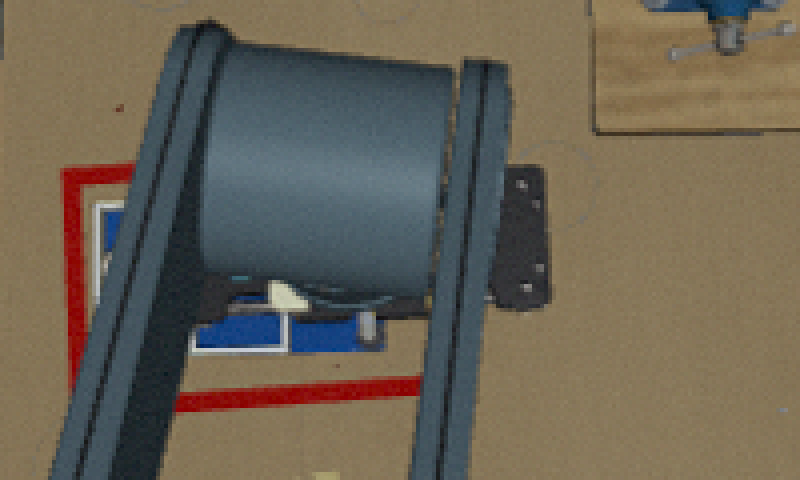

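The caddy sits within the red U, lower-right deck corner at about (380,350). Release at partial opening, rise and look.

Emit:
servo_tool --commands "0 0 0 0 0 0;0 0 0 0 0 0;0 0 0 0 0 0;0 0 0 0 0 0;0 0 -1 0 0 0;0 0 -3 0 0 0;0 0 -4 0 0 0;0 0 -4 0 0 0;0 0 -3 0 0 0;0 4 0 0 0 0;0 5 0 0 0 0;0 5 0 0 0 0;0 5 0 0 0 0;0 5 0 0 0 0;0 4 0 0 0 0;0 0 0 0 0 0;0 0 0 0 0 0;0 0 0 0 0 0" --fingers 0.57

```text
t: 27.12
eef_pos: [0.5268, -0.2384, 0.231]
eef_rot: [-0.0, 1.0, 0.015, 0.0]
wrist_force: [-0.6, 0.5, -0.1]
grip_width: 0.04
grasp_force: 0.0
```

```bash
python3 - <<'E'
from h import *
caddy('t7')
im,W=cloud('scene');save('s7',cv2.resize(im[210:350,210:420],(800,533)))
im,W=cloud('top')
for n,a in(('deck',(.03,.045)),('bar',(.085,.115))):
    m=(W[...,2]>a[0])&(W[...,2]<a[1])&(abs(W[...,0]-.521)<.07)&(abs(W[...,1]-.11)<.12)
    print(n,m.sum(),cv2.minAreaRect(W[m][:,:2].astype(np.float32)))
E
```

```text
1833 ((0.5196380019187927, 0.11666473001241684), (0.08941370248794556, 0.16412444412708282), 0.7045242786407471)
tool-based caddy [ 0.5245 -0.1615] 91.77 in bay -0.2728 0.0123 -0.0267
deck 1829 ((0.5191231966018677, 0.11447460949420929), (0.0900220274925232, 0.16320857405662537), 1.2977226972579956)
bar 435 ((0.5315388441085815, 0.1060442104935646), (0.1549944281578064, 0.07871534675359726), 80.656005859375)
```

View pics/t7.png

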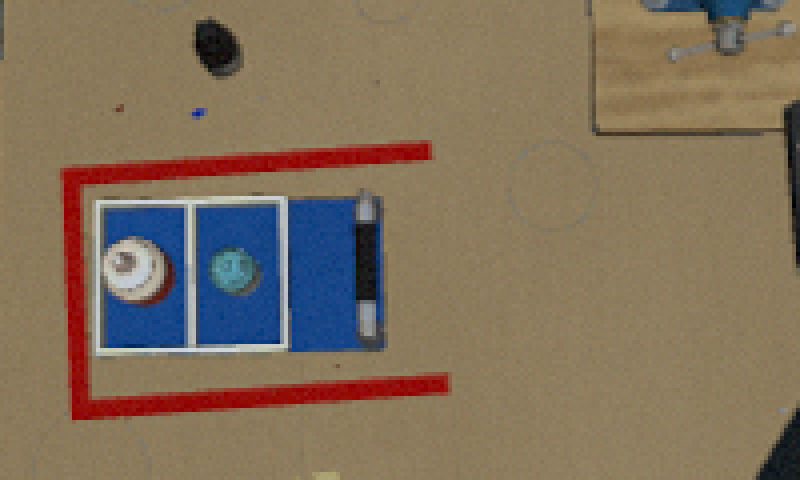

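View pics/s7.png

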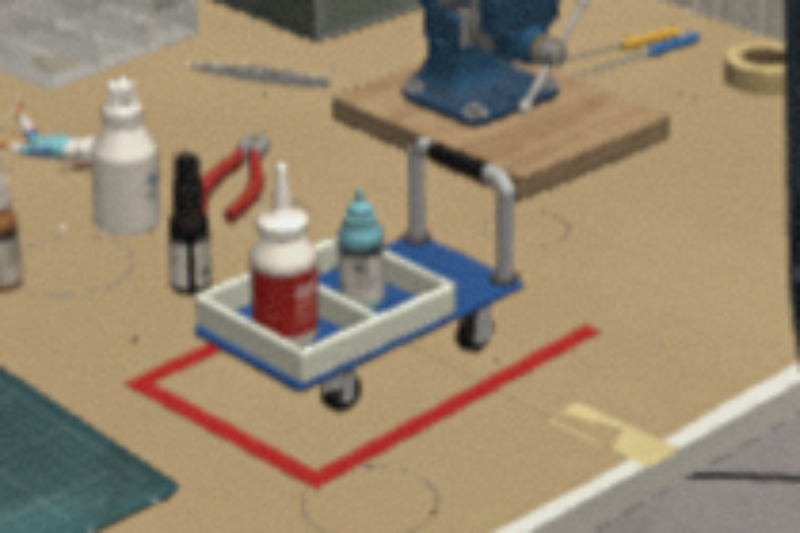

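Both views show the caddy centred in the bay, about 5 mm along and 2 mm across, heading off by about 2°. Both bottles are upright and the castor looks to be trailing. Handing in.

```bash
python3 -c "
from plant import ctrl
print(ctrl.close_job())"
```

```text
the job is handed in; nothing more can be done
None
```

I handed the job in at about 27 s: both bottles stand upright, one per compartment, and the caddy is parked nose first in the bay, about 5 mm along and 2 mm across from its middle and roughly 2° off in heading; the castors look straight but I could not measure their angles, and no verdict came back.

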